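# Roll the blue ceramic globe into the empty pocket of the packing tray

### The arm

A 7-joint arm with a two-finger parallel gripper is mounted at the origin on the work surface. World frame = base frame: x ahead of the robot, y to its left, z up, the work surface at z = 0. Lengths are in mm, angles in rad, forces in N, time in s.
With the tool pointing down it reaches from about 425 to 975 mm from the base axis. Payload 16.7 kg.
Tool frame: the origin (TCP) lies between the finger pads; the fingertips stand 22 mm ahead of it and the grasp point (between the pads) lies 3 mm ahead of it (manip.tips_ahead is the distance from the TCP to the fingertips, in mm); z points along the fingers, y is the direction in which the jaws open and shut (so a half turn about z gives the same grasp; the last joint's range is limited). The gripper opens to 85 mm and grips with 20 to 120 N. Pads are 22 mm wide; open, the fingers measure 114 mm over their backs; the gripper's body (76 mm by 85 mm) begins 54 mm behind the grasp point. The pads swing forward as they close: fully open they stand 13 mm farther back than shut.
Start: joints at [0.972, 0.426, 0.074, 1.606, -0.034, 1.111, -0.067], TCP at [293.445, -607.839, 253.302] pointing down, gripper open.
Joint ranges: [-2.85, 2.85], [-0.5, 2.14], [-1.23, 1.37], [0.21, 2.46], [-1.02, 4.16], [0.16, 2.05], [-2.73, 2.73]. Speed limits (rad/s): [1.89, 1.89, 2.39, 2.39, 3.01, 3.01, 3.01].

### API

Orientations are given as [roll, pitch, yaw] about the fixed x, y, z axes, in that order (R = Rz(yaw) Ry(pitch) Rx(roll)).
In Python, from rig import manip, vision gives the robot as it stands.
- The arm moves only by the tool servo_tool, never from a script. Its argument "commands" is a list of rows, each an object with "gripper": the gripper command: -1 is fully open, 1 is shut, values between are in proportion; "xyz": the shift along the tool's x, y, z in mm, a list of three; "yaw": the turn about the tool's z in degrees. A call has 1 to 20 rows; each row is the pose to reach, as a shift and turn from the pose measured when the call began, along the tool's axes at that moment; what a row does not reach only later rows make up. A row lasts 1/8 s, in which the tool goes at most 62.5 mm and 10.7 degrees, less where a joint would pass 70% of its speed; a pose out of reach is approached as far as the arm can. A call with a gripper value outside its range is refused whole. The fingers move at their own pace and stop on an object; the grip force is fixed at half the most. Time passes only in rows, so rows that repeat a pose let the fingers close. It gives the time, the measured TCP pose, the force and the opening at its end, in the units of the state.
- manip.observe(): the state, without advancing time (a new reading comes with each control period).
- vision.get_image(name): name is "scene" or "top"; returns the picture (384x512x3 uint8, red, green, blue); there is no depth.
- vision.calibration(name): a dict with "fovy" (degrees; the focal length in pixels is half the picture's height over the tangent of half this angle, whatever the lens; pixels are square), "cx", "cy" (the principal point, pixels), "R" (3x3) and "t" (3): a world point X has camera coordinates R X + t. Camera axes: x right, y down, z forward; pixel columns grow to the right and rows downward; lengths in mm; the calibration is good to about 2 mm. A picture is of the moment at which its call begins. calibration takes no time and is no camera call.
- manip.hand_in(): hands the job in, once; it reports no verdict.
The state is a dict: "t": time; "joints": joint angles; "dq": joint speeds; "tau": joint torques, N m; "ee_pos": TCP position; "orientation": TCP orientation; "force": force on the tool from outside, world axes, zero at the start; "wrist_torque": the same for the moment, N m; "width": finger opening in mm.
Only numpy, scipy, OpenCV 4.12 (cv2) and the standard library are available. Lean on these libraries where they do the work, as an engineer would, in place of code of your own. Each camera call takes 0.05 s, during which the arm holds its last target.

### The job

Slide the packing tray along its stand until its empty middle pocket is lined up with the runway on which the blue globe rests. Then, without gripping it, nudge the fragile blue globe gently along its runway until it rolls over the end and settles in that pocket. Leave the red globe on its runway, the other two globes in their pockets and everything else on the table as it is.

Things in the scene. Friction and masses are not known exactly. Their poses are not given: they have to be found in the camera images.
- stand: Fixed plywood packing stand, base 272 x 430 x 6 mm, on the table. Origin on the table; x = the direction away from the robot in which globes roll, y = left, along which the tray slides, z up. Carries two grey padded runways along x, centred at y = +55 and -55 mm, and the tray beyond them.
- runway_left (a point): Lowest place of the left (y +55 mm) runway, x -60 mm of the stand, 28 mm above the table. A runway is two felt bars (14 mm wide, 36 mm apart) on which a globe rides. Their tops slope down from x -128 mm (35 mm above the table) to this place, where a globe rests by itself, then rise 6 degrees to their end at x +20 mm (36 mm up), by the tray. Let go on the rise, a globe rolls back.
- runway_right (a point): The same for the right (y -55 mm) runway.
- tray: White packing tray, loose, lying on the stand between two low guide strips, so that it slides only along the stand's y; pushing it takes 4 to 9 N. Origin at table height under its middle pocket, axes as the stand's. 88 mm (x) by 268 mm (y), top 30 mm above the table, near edge at stand x +24 mm, fence on the far side to 52 mm. Three dished pockets along y, 84 mm apart, 56 mm across; only the middle is empty.
- pocket (a point): Where the centre of a globe lies when it is settled in the middle (empty) pocket: 57 mm above the table, at x = +68 mm of the stand. Moves with the tray; axes as the stand's.
- pocket_left (a point): The same for the tray's left (+y) pocket, taken by the green globe.
- pocket_right (a point): The same for the tray's right (-y) pocket, taken by the ochre globe.
- tab_left (a point): Middle of the top edge of the outer face of the yellow upright tab at the tray's left (+y) end: 134 mm left of the middle pocket, at stand x +70 mm, 70 mm above the table. The tab is 10 mm thick (y), 70 mm long (x), from 10 to 70 mm above the table. Its outer face looks to +y; pushing it moves the tray right.
- tab_right (a point): The same for the yellow tab at the right (-y) end; its outer face looks to -y and can be pushed to move the tray to the left.
- blue_globe: Hollow fragile ball of slippery glazed ceramic, blue with white bands, 70 mm in diameter, 130 to 240 g; origin at its centre. At the start it rests at the lowest place of the left or of the right runway, centre 58 mm above the table; 66 mm at the runway's end. A push of about 1 N rolls it; it breaks if squeezed, pressed or struck.
- red_globe: Same ball in red with white bands, resting on the other runway; to be left there. Origin at its centre.
- green_globe: Same ball in green with white bands, in the tray's left pocket. Origin at its centre.
- ochre_globe: Same ball in ochre with white bands, in the tray's right pocket. Origin at its centre.
- brush: Bystander: flat brush with a wooden handle, 200 mm long, lying on the table, up to 42 mm wide. Origin under its middle, x along the handle towards the bristles.
- jar: Bystander: amber jar with a black cap, 66 mm in diameter, 100 mm tall, standing on the table. Origin at the centre of its underside.
- book: Bystander: yellow book 150 x 200 x 22 mm lying on the table. Origin at the centre of its underside.
Not all that is in view belongs to the job. Of the things that look like the ochre_globe, the middle-sized one is meant. There is more than one size of the blue_globe; the job needs the middle-sized.

How it is judged (in metres and radians):
On the way:
1. the tray's empty middle pocket is lined up sideways with the blue globe within 8 mm, while the globe still rests on its runway (y of blue_globe in the frame of pocket between -0.008 and 0.008 m and x of blue_globe in the frame of pocket below -0.1 m), for 0.2 s.
At the end, for the whole second after the job is handed in: the blue globe lies still in the tray's middle pocket (centre within 5 mm of its seat), the green and ochre globes in their own pockets (within 6 mm) and the red globe on its runway (within 12 mm of its start) (distance between blue_globe and pocket below 0.005 m and linear speed of blue_globe below 0.02 m/s and distance between green_globe and pocket_left below 0.006 m and distance between ochre_globe and pocket_right below 0.006 m and distance of red_globe from where it was at the start of the episode below 0.012 m); the robot touches nothing.
It fails at once if the robot presses, squeezes or strikes the blue globe with more than 8 N (contact force between any of the fingers, the arm and blue_globe above 8 N).
It fails at once if the blue globe hits or is pressed on the tray, the stand or another thing with more than 15 N (contact force between blue_globe and stand above 15 N or contact force between blue_globe and tray above 15 N or contact force between blue_globe and red_globe above 15 N or contact force between blue_globe and green_globe above 15 N or contact force between blue_globe and ochre_globe above 15 N).
It fails at once if the blue globe falls off the stand (height (world z) of blue_globe below 0.045 m).
It fails at once if the red globe is moved more than 20 mm, or the green or the ochre globe comes out of its pocket (distance of red_globe from where it was at the start of the episode above 0.02 m or distance between green_globe and pocket_left above 0.02 m or distance between ochre_globe and pocket_right above 0.02 m).
It fails at once if the brush, the jar or the book is moved more than 20 mm (distance of any of brush, jar, book from where it was at the start of the episode above 0.02 m).
It also fails if it takes over 58 s, if anything falls off the work surface, if the arm or the gripper's body presses on something with over 40 N, if the wrist force passes 120 N, or if a joint passes its speed limit or range.

## Working session

There is one attempt and no reset: what is moved stays moved. The work goes in short steps, Python scripts to look and compute and a tool call to move; the robot and the scene stay as the last step left them, time stands still between calls to the robot, and variables do not carry over. Pictures are saved under pics/ and viewed, and the job is handed in when it is done.

Besides the shell and the picture viewer there is one more tool, called after "Call:" in YAML: its name, and indented under it one key for each argument. servo_tool: Moves the arm, as the interface text tells. Its arguments: {"type":"object","properties":{"commands":{"type":"array","items":{"type":"object","properties":{"gripper":{"type":"number"},"xyz":{"type":"array","items":{"type":"number"}},"yaw":{"type":"number"}}}}},"required":["commands"]}

```bash
ls; mkdir -p pics; python3 - <<'E'
from rig import manip, vision
import cv2, numpy as np
for n in("scene","top"):
    im=vision.get_image(n); cv2.imwrite(f"pics/{n}0.png",im[:,:,::-1])
    c=vision.calibration(n); print(n,c)
s=manip.observe(); print(s, manip.tips_ahead)
E
```

```text
pics
scene {'fovy': 42.868717345493536, 'cx': 256.24973938451126, 'cy': 189.9011935118745, 'R': array([[ 0.64855028,  0.7611711 , -0.00104765],
       [ 0.61389951, -0.52388132, -0.59048772],
       [-0.45001103,  0.38231783, -0.80704594]]), 't': array([-385.65238637, -301.31766085, 1679.9881117 ])}
top {'fovy': 57.775663070128516, 'cx': 248.2160374589008, 'cy': 195.21020088934202, 'R': array([[-0.00244821, -0.99996443, -0.00807112],
       [-0.99135696,  0.00348567, -0.13114579],
       [ 0.13116926,  0.00768029, -0.99133024]]), 't': array([  29.32936872,  567.88650665, 1152.2183891 ])}
{'t': 0.1, 'joints': array([ 0.97150382,  0.42665387,  0.07383473,  1.60654252, -0.03407898,
        1.11079205, -0.06709966]), 'dq': array([ 0.00052189,  0.00045409, -0.0001519 , -0.00060962, -0.00103656,
        0.00083491,  0.00114071]), 'tau': array([ 1.13496016e-02, -9.51513863e+01,  3.77346128e+00, -4.64401102e+01,
        1.98840816e-02,  6.45450287e-03,  1.77640840e-05]), 'ee_pos': array([ 293.31085536, -607.56431698,  252.69067538]), 'orientation': array([-3.14045893e+00,  8.99147613e-05,  4.49787274e-01]), 'force': array([-0.51492539,  0.30472024,  0.5094364 ]), 'wrist_torque': array([ 0.04284315,  0.02656825, -0.03157411]), 'width': 85.5854324564036} 22.0
```

View pics/scene0.png

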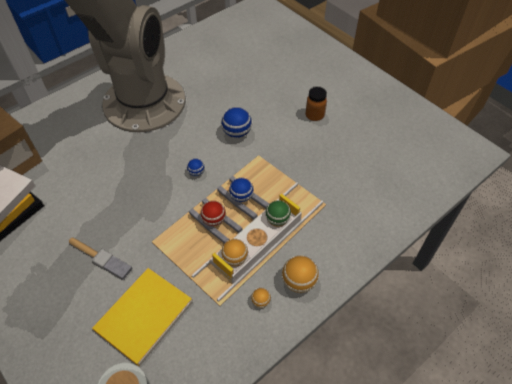

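View pics/top0.png

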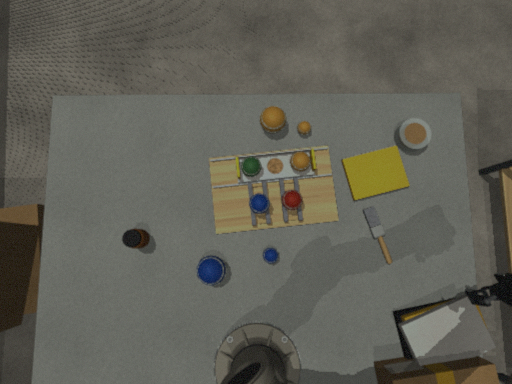

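The middle-sized blue globe sits on the left runway at scene (241,189) / top (260,204). The large one is at scene (237,122) and the small one at (195,167). The middle-sized ochre globe is the one in the tray at scene (235,250); the large one is at (300,273) and the small one at (261,298). I'll confirm this with an enlarged crop and triangulate.

```bash
cat > h.py <<'E'
import numpy as np, cv2
from rig import manip, vision
def cam(n):
    c=vision.calibration(n); f=192/np.tan(np.radians(c['fovy']/2)); return c,f
def ray(n,uv):
    c,f=cam(n); d=np.array([(uv[0]-c['cx'])/f,(uv[1]-c['cy'])/f,1]); R=np.array(c['R']);t=np.array(c['t'])
    return -R.T@t, R.T@d/np.linalg.norm(d)
def plane(n,uv,z):
    o,d=ray(n,uv); return o+d*(z-o[2])/d[2]
def tri(a,b):
    o1,d1=ray('scene',a);o2,d2=ray('top',b)
    s=np.linalg.lstsq(np.stack([d1,-d2],1),o2-o1,rcond=None)[0]
    p,q=o1+s[0]*d1,o2+s[1]*d2; return (p+q)/2,np.linalg.norm(p-q)
def proj(n,X):
    c,f=cam(n); x=np.array(c['R'])@X+c['t']; return np.array([c['cx']+f*x[0]/x[2],c['cy']+f*x[1]/x[2]])
E
python3 - <<'E'
import cv2
a=cv2.imread('pics/scene0.png')[145:305,145:335]; cv2.imwrite('pics/sc.png',cv2.resize(a,None,fx=4,fy=3.75*1.0667*0.9375,interpolation=cv2.INTER_CUBIC)[:600])
b=cv2.imread('pics/top0.png')[140:240,200:345]; cv2.imwrite('pics/tc.png',cv2.resize(b,None,fx=5,fy=5,interpolation=cv2.INTER_CUBIC))
E
```

```text
(no output)
```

View pics/sc.png

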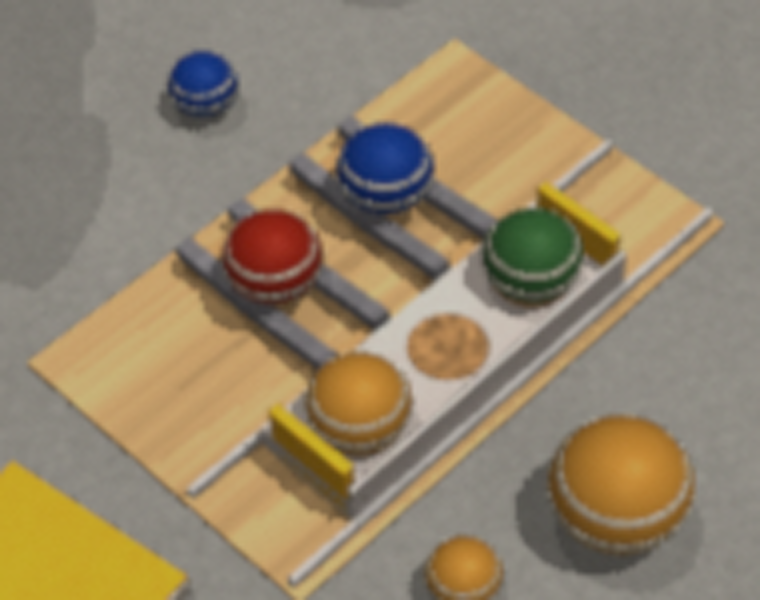

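View pics/tc.png

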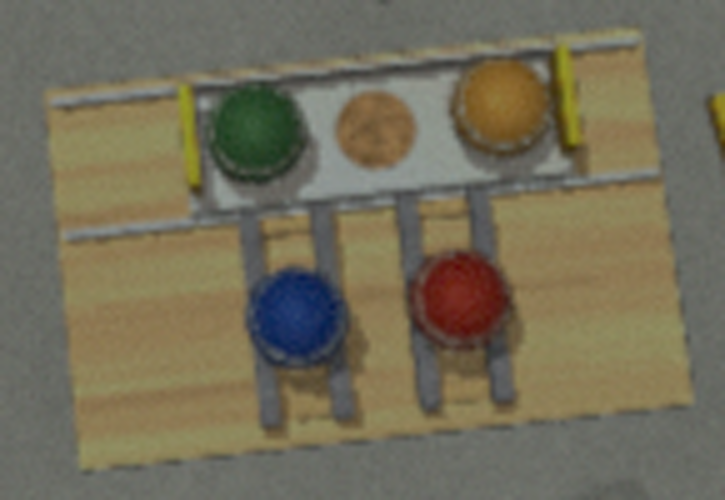

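```bash
cat > m.py <<'E'
from h import *
def blob(im,lo,hi,near,rad):
    hsv=cv2.cvtColor(im,cv2.COLOR_RGB2HSV); m=cv2.inRange(hsv,np.array(lo),np.array(hi))
    if lo[0]==0 and hi[0]<=9: m|=cv2.inRange(hsv,np.array([172,lo[1],lo[2]]),np.array([180,255,255]))
    k=np.zeros_like(m); cv2.circle(k,near,rad,255,-1); m&=k
    m=cv2.morphologyEx(m,cv2.MORPH_CLOSE,np.ones((5,5)))
    cs,_=cv2.findContours(m,0,2); c=max(cs,key=cv2.contourArea); 
    (x,y),r=cv2.minEnclosingCircle(c); return (x,y),r
HS={'blue':([105,110,30],[130,255,255]),'red':([0,120,30],[8,255,255]),'green':([50,70,20],[90,255,255]),'ochre':([12,140,80],[20,255,255])}
def balls(S,T,ns,nt,names=HS):
    out={}
    for k in names:
        a,ra=blob(S,*HS[k],ns[k],17); b,rb=blob(T,*HS[k],nt[k],14)
        p,e=tri(a,b); out[k]=p; print(k,np.round(a,1),round(ra,1),np.round(b,1),round(rb,1),'->',p.round(1),'gap',round(e,1))
    return out
NS={'blue':(241,189),'red':(213,212),'green':(278,212),'ochre':(235,250)}
NT={'blue':(260,204),'red':(292,200),'green':(251,166),'ochre':(300,161)}
E
python3 - <<'E'
from m import *
S=cv2.imread('pics/scene0.png')[:,:,::-1].copy();T=cv2.imread('pics/top0.png')[:,:,::-1].copy()
B=balls(S,T,NS,NT)
for a,b in [('blue','red'),('ochre','green')]:
    v=B[a]-B[b] if a=='blue' else B[b]-B[a]; print(a,np.linalg.norm(v),np.degrees(np.arctan2(-v[0],v[1])))
print('mid pocket',(B['green']+B['ochre'])/2)
tc=lambda u,v:(200+(u+.5)/5-.5,140+(v+.5)/5-.5)
C=np.array([plane('top',tc(*p),6) for p in [(47,92),(640,32),(692,402),(80,468)]]); print(C.round(1),C.mean(0))
for i in range(4): v=C[(i+1)%4]-C[i]; print(np.linalg.norm(v),np.degrees(np.arctan2(v[1],v[0])))
sc=lambda u,v:(145+(u+.5)/4-.5,145+(v+.5)/3.75-.5)
C=np.array([plane('scene',sc(*p),6) for p in [(722,223),(297,598),(30,362),(455,38)]]); print(C.round(1),C.mean(0))
for i in range(4): v=C[(i+1)%4]-C[i]; print(np.linalg.norm(v),np.degrees(np.arctan2(v[1],v[0])))
# tabs top corners top view
for p in [(186,88),(195,187),(563,45),(576,148)]: print(plane('top',tc(*p),70).round(1))
E
```

```text
blue [240.5 188.8] 11.0 [258.8 202.5] 8.6 -> [539.1  -9.1  63.7] gap 3.1
red [212.1 213. ] 12.1 [291.4 199.5] 9.6 -> [ 549.4 -118.4   58.9] gap 2.7
green [277.4 212.3] 11.6 [250. 166.] 9.2 -> [664.   19.7  59.2] gap 3.7
ochre [233.1 252.2] 13.2 [299.5 160.5] 9.2 -> [ 682.  -149.5   58.4] gap 5.7
blue 109.86691042604724 5.361330418686724
ochre 170.14478884044422 6.07306552286253
mid pocket [673.01283855 -64.92657667  58.80254155]
[[ 706.4  167.3    6. ]
 [ 748.4 -256.     6. ]
 [ 484.3 -283.5    6. ]
 [ 439.8  141.2    6. ]] [594.72269989 -57.75359849   6.        ]
425.40051567959375 -84.33741448690866
265.53958846511216 -174.05680759417515
426.9704408150682 95.97321359930594
267.851334773354 5.606290763495409
[[ 706.7  167.5    6. ]
 [ 749.4 -256.4    6. ]
 [ 484.8 -283.6    6. ]
 [ 438.4  141.9    6. ]] [594.83742042 -57.66100862   6.        ]
425.97002165423817 -84.24396717263801
266.00564856404776 -174.11817226488773
428.03885276861183 96.22835206179239
269.5375267835378 5.443496443775049
[693.2  65.6  70. ]
[625.3  59.4  70. ]
[ 721.8 -189.3   70. ]
[ 650.9 -196.1   70. ]
```

Both views agree. The stand yaw is about 5.75°, and blue is on the left runway. The tray middle sits at about y -15 mm in the stand frame, so the tray must move about +70 mm (left), pushed at the right tab. Next I close the gripper, align yaw with the stand and go outside the right tab.

Call:
servo_tool:
  commands:
    - {"xyz": [40, -13, 0], "yaw": 2, "gripper": 1}
    - {"xyz": [80, -26, 0], "yaw": 4, "gripper": 1}
    - {"xyz": [130, -42, 0], "yaw": 6, "gripper": 1}
    - {"xyz": [180, -57, 0], "yaw": 8, "gripper": 1}
    - {"xyz": [230, -73, 0], "yaw": 10, "gripper": 1}
    - {"xyz": [280, -89, 0], "yaw": 12, "gripper": 1}
    - {"xyz": [330, -105, 0], "yaw": 14, "gripper": 1}
    - {"xyz": [380, -121, 20], "yaw": 16, "gripper": 1}
    - {"xyz": [430, -136, 40], "yaw": 18, "gripper": 1}
    - {"xyz": [480, -152, 60], "yaw": 20, "gripper": 1}
    - {"xyz": [520, -165, 80], "yaw": 20, "gripper": 1}
    - {"xyz": [520, -165, 110], "yaw": 20, "gripper": 1}
    - {"xyz": [520, -165, 110], "yaw": 20, "gripper": 1}
    - {"xyz": [520, -165, 110], "yaw": 20, "gripper": 1}

```text
t: 1.85
ee_pos: [689.7, -233.7, 143.8]
orientation: [-3.141, 0.0, 0.1]
force: [-0.4, 0.2, -0.5]
width: 0.1
```

```bash
python3 - <<'E'
from h import *
for n,(a,b,c,d) in (("scene",(125,325,145,345)),("top",(120,240,200,360))):
    im=vision.get_image(n); cv2.imwrite(f"pics/{n}1.png",im[:,:,::-1])
    cv2.imwrite(f"pics/{n}1c.png",cv2.resize(im[a:b,c:d,::-1],None,fx=3 if n=="scene" else 5,fy=3 if n=="scene" else 5))
    p=manip.observe()['ee_pos']; p[2]-=22; print(n,proj(n,p))
E
```

```text
scene [208.09464324 261.32613775]
top [329.16592134 153.85340277]
```

View pics/scene1c.png

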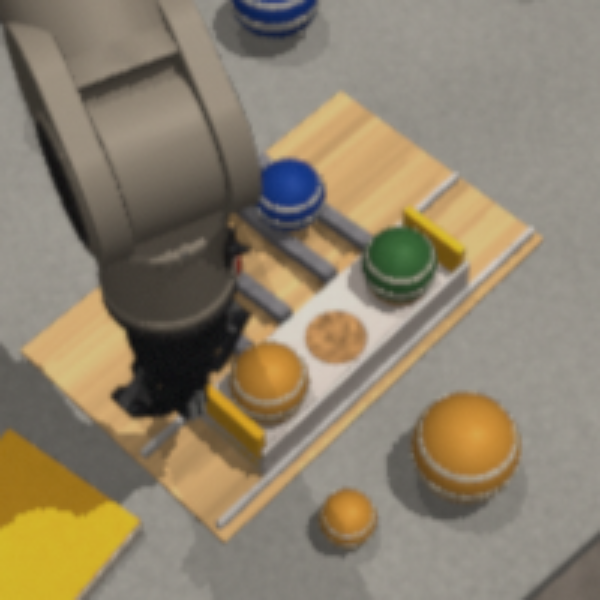

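View pics/top1c.png

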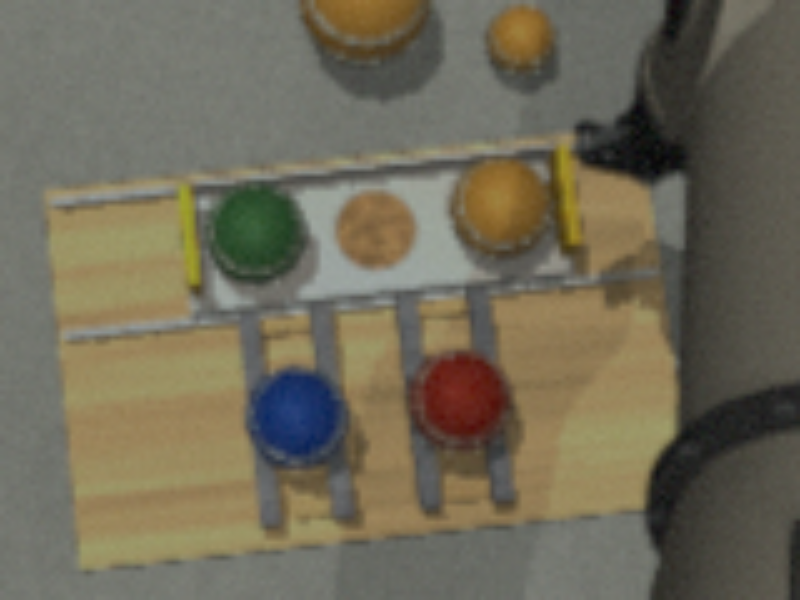

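The tool is clear, about 35 mm outside the right tab (tab at crop (565,195), fingers at (610,145)). I'll lower it and approach until it touches.

Call:
servo_tool:
  commands:
    - {"xyz": [0, 0, 25], "yaw": 0, "gripper": 1}
    - {"xyz": [0, 0, 50], "yaw": 0, "gripper": 1}
    - {"xyz": [0, 0, 72], "yaw": 0, "gripper": 1}
    - {"xyz": [0, 0, 76], "yaw": 0, "gripper": 1}
    - {"xyz": [0, -4, 76], "yaw": 0, "gripper": 1}
    - {"xyz": [0, -8, 76], "yaw": 0, "gripper": 1}
    - {"xyz": [0, -11, 76], "yaw": 0, "gripper": 1}
    - {"xyz": [0, -14, 76], "yaw": 0, "gripper": 1}
    - {"xyz": [0, -16, 76], "yaw": 0, "gripper": 1}
    - {"xyz": [0, -18, 76], "yaw": 0, "gripper": 1}

```text
t: 3.2
ee_pos: [688.3, -215.7, 68.5]
orientation: [-3.141, -0.001, 0.1]
force: [-0.6, 0.1, 0.5]
width: 0.2
```

Call:
servo_tool:
  commands:
    - {"xyz": [0, -2, 0], "yaw": 0, "gripper": 1}
    - {"xyz": [0, -4, 0], "yaw": 0, "gripper": 1}
    - {"xyz": [0, -6, 0], "yaw": 0, "gripper": 1}
    - {"xyz": [0, -6, 0], "yaw": 0, "gripper": 1}

```text
t: 3.7
ee_pos: [687.6, -210.7, 68.5]
orientation: [3.141, -0.001, 0.099]
force: [0.2, -4.3, -1.4]
width: 0.0
```

Contact is made at 4.3 N. I'll push about 64 mm smoothly, then measure again.

Call:
servo_tool:
  commands:
    - {"xyz": [0, -2, 0], "yaw": 0, "gripper": 1}
    - {"xyz": [0, -4, 0], "yaw": 0, "gripper": 1}
    - {"xyz": [0, -7, 0], "yaw": 0, "gripper": 1}
    - {"xyz": [0, -11, 0], "yaw": 0, "gripper": 1}
    - {"xyz": [0, -15, 0], "yaw": 0, "gripper": 1}
    - {"xyz": [0, -19, 0], "yaw": 0, "gripper": 1}
    - {"xyz": [0, -23, 0], "yaw": 0, "gripper": 1}
    - {"xyz": [0, -27, 0], "yaw": 0, "gripper": 1}
    - {"xyz": [0, -31, 0], "yaw": 0, "gripper": 1}
    - {"xyz": [0, -35, 0], "yaw": 0, "gripper": 1}
    - {"xyz": [0, -39, 0], "yaw": 0, "gripper": 1}
    - {"xyz": [0, -43, 0], "yaw": 0, "gripper": 1}
    - {"xyz": [0, -47, 0], "yaw": 0, "gripper": 1}
    - {"xyz": [0, -51, 0], "yaw": 0, "gripper": 1}
    - {"xyz": [0, -55, 0], "yaw": 0, "gripper": 1}
    - {"xyz": [0, -58, 0], "yaw": 0, "gripper": 1}
    - {"xyz": [0, -61, 0], "yaw": 0, "gripper": 1}
    - {"xyz": [0, -63, 0], "yaw": 0, "gripper": 1}
    - {"xyz": [0, -64, 0], "yaw": 0, "gripper": 1}
    - {"xyz": [0, -64, 0], "yaw": 0, "gripper": 1}

```text
t: 6.2
ee_pos: [681.2, -148.0, 68.5]
orientation: [3.14, -0.001, 0.098]
force: [-0.1, -5.2, -1.1]
width: 0.2
```

```bash
python3 - <<'E'
from h import *
for n,(a,b,c,d) in (("scene",(125,325,145,345)),("top",(120,240,200,360))):
    im=vision.get_image(n); cv2.imwrite(f"pics/{n}2.png",im[:,:,::-1])
    cv2.imwrite(f"pics/{n}2c.png",cv2.resize(im[a:b,c:d,::-1],None,fx=3 if n=="scene" else 5,fy=3 if n=="scene" else 5))
E
```

```text
(no output)
```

View pics/scene2c.png

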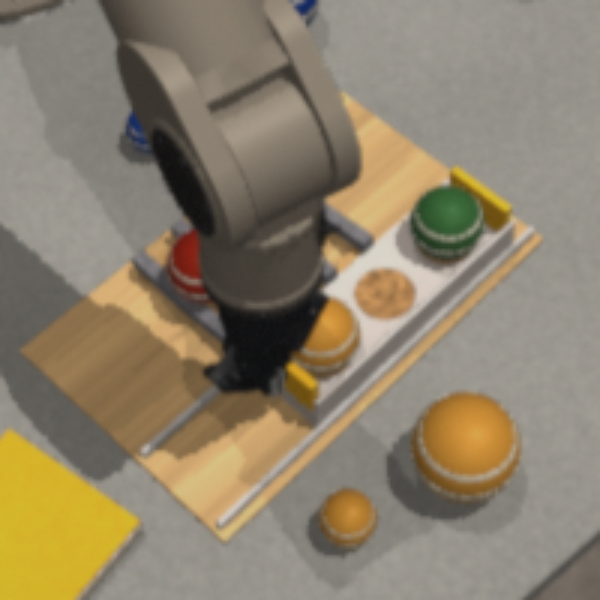

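View pics/top2c.png

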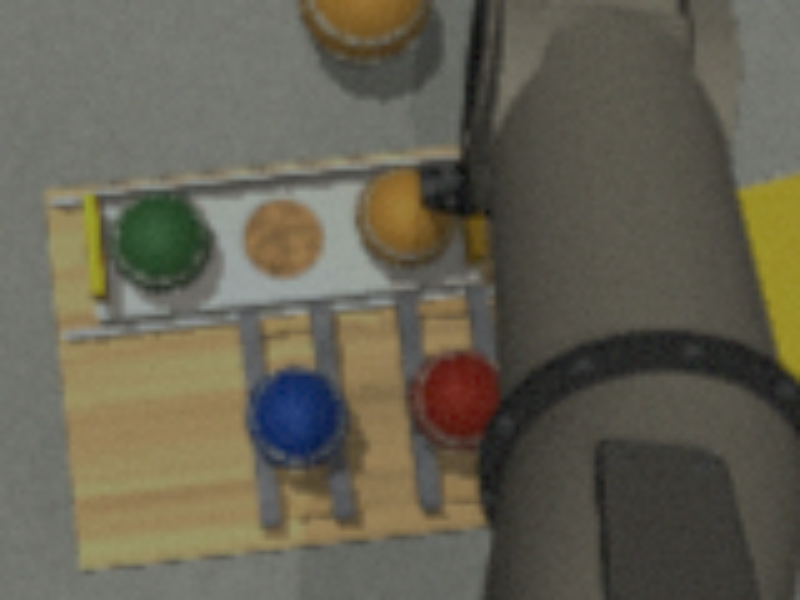

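```bash
cat > lat.py <<'E'
from m import *
C=np.array([594.8,-57.7]); th=np.radians(5.75); ex=np.array([np.cos(th),np.sin(th)]); ey=np.array([-np.sin(th),np.cos(th)])
st=lambda p:np.round([(p[:2]-C)@ex,(p[:2]-C)@ey],1)
def dish(im,n,near,rad=9):
    hsv=cv2.cvtColor(im,cv2.COLOR_RGB2HSV); m=cv2.inRange(hsv,np.array([5,60,60]),np.array([20,200,255]))
    k=np.zeros_like(m); cv2.circle(k,near,rad,255,-1); m&=k; m=cv2.morphologyEx(m,cv2.MORPH_CLOSE,np.ones((3,3)))
    cs,_=cv2.findContours(m,0,2); c=max(cs,key=cv2.contourArea); (x,y),r=cv2.minEnclosingCircle(c); M=cv2.moments(c); u=(M['m10']/M['m00'],M['m01']/M['m00'])
    print('dish',n,np.round(u,1),cv2.contourArea(c),st(plane(n,u,29)))
E
python3 - <<'E'
from lat import *
L=lambda n:cv2.imread(f'pics/{n}.png')[:,:,::-1].copy()
S0,T0,S2,T2=L('scene0'),L('top0'),L('scene2'),L('top2')
dish(T0,'top',(275,166)); dish(S0,'scene',(257,237),13)
dish(T2,'top',(256,167)); dish(S2,'scene',(273,222),13)
for T,near in((T0,NT['blue']),(T2,NT['blue'])):
    u,r=blob(T,*HS['blue'],near,14); print('blue top',np.round(u,1),st(plane('top',u,58)))
u,r=blob(S0,*HS['blue'],NS['blue'],17); print('blue sc',st(plane('scene',u,58)))
u,r=blob(T0,*HS['red'],NT['red'],14);print('red top',st(plane('top',u,58)))
g,_=blob(S2,*HS['green'],(145+447//3,125+220//3),17); h,_=blob(T2,*HS['green'],(232,168),14)
for n,u in(('scene',g),('top',h)):print('green',n,st(plane(n,u,57)))
g,_=blob(S0,*HS['green'],NS['green'],17); h,_=blob(T0,*HS['green'],NT['green'],14)
for n,u in(('scene',g),('top',h)):print('green0',n,st(plane(n,u,57)))
tc=lambda u,v:(200+(u+.5)/5-.5,140+(v+.5)/5-.5)
for p in [(253,212),(322,208),(407,198),(479,194),(271,423),(344,415),(430,405),(504,400)]: print('bar',p,st(plane('top',tc(*p),36)))
E
```

```text
dish top [274.8 165.4] 171.0 [ 77.4 -15.1]
dish scene [256.6 237. ] 261.0 [ 76.2 -14.8]
dish top [256.2 167.2] 164.5 [78.  49.9]
dish scene [272.8 222.5] 250.5 [76.5 50. ]
blue top [258.8 202.5] [-48.9  55. ]
blue top [258.9 202.6] [-49.4  54.8]
blue sc [-54.5  55.6]
red top [-50.3 -54.9]
green scene [ 75.7 134.2]
green top [ 78.5 135.2]
green0 scene [74.6 69.7]
green0 top [78.3 71.4]
bar (253, 212) [27.  76.1]
bar (322, 208) [24.8 28.6]
bar (407, 198) [ 25.6 -30.3]
bar (479, 194) [ 23.3 -79.9]
bar (271, 423) [-118.4   78.9]
bar (344, 415) [-118.1   29.2]
bar (430, 405) [-117.4  -29.5]
bar (504, 400) [-119.2  -79.7]
```

The tray pocket is at y ≈ +50.0 to +50.7 and blue is at +55.0, so it needs about 5 mm more.

Call:
servo_tool:
  commands:
    - {"xyz": [0, -2, 0], "yaw": 0, "gripper": 1}
    - {"xyz": [0, -4, 0], "yaw": 0, "gripper": 1}
    - {"xyz": [0, -5, 0], "yaw": 0, "gripper": 1}
    - {"xyz": [0, -5.5, 0], "yaw": 0, "gripper": 1}
    - {"xyz": [0, -5.5, 0], "yaw": 0, "gripper": 1}

```text
t: 6.92
ee_pos: [680.6, -143.5, 68.5]
orientation: [3.139, -0.001, 0.097]
force: [0.2, -6.3, -1.3]
width: -0.1
```

```bash
python3 - <<'E'
from lat import *
S,T=vision.get_image('scene'),vision.get_image('top')
dish(T,'top',(255,167)); dish(S,'scene',(274,221),13)
u,r=blob(T,*HS['blue'],NT['blue'],14); print('blue top',np.round(u,1),st(plane('top',u,58)))
g,_=blob(S,*HS['green'],(295,197),17); h,_=blob(T,*HS['green'],(231,168),14)
for n,u in(('scene',g),('top',h)):print('green',n,st(plane(n,u,57)))
E
```

```text
dish top [254.8 167.4] 171.0 [77.8 54.6]
dish scene [273.9 221.5] 249.5 [76.4 54.4]
blue top [258.8 202.5] [-48.9  55. ]
green scene [ 75.7 139.6]
green top [ 78.8 140.4]
```

The tray is lined up to under 1 mm (dish 54.5, blue 55.0). I'll back off, rise and go over to a point behind the blue globe. The fingers stay partly open (about 25 mm) so that they centre the ball without gripping it.

Call:
servo_tool:
  commands:
    - {"xyz": [0, 10, 0], "yaw": 0, "gripper": 1}
    - {"xyz": [0, 25, 0], "yaw": 0, "gripper": 1}
    - {"xyz": [0, 30, -40], "yaw": 0, "gripper": 1}
    - {"xyz": [0, 30, -85], "yaw": 0, "gripper": 1}
    - {"xyz": [0, 30, -130], "yaw": 0, "gripper": 1}
    - {"xyz": [-30, 0, -130], "yaw": 0, "gripper": 0.41}
    - {"xyz": [-60, -30, -130], "yaw": 0, "gripper": 0.41}
    - {"xyz": [-95, -60, -130], "yaw": 0, "gripper": 0.41}
    - {"xyz": [-130, -90, -130], "yaw": 0, "gripper": 0.41}
    - {"xyz": [-165, -120, -130], "yaw": -0.2, "gripper": 0.41}
    - {"xyz": [-192, -148, -130], "yaw": -0.2, "gripper": 0.41}
    - {"xyz": [-192, -148, -130], "yaw": -0.2, "gripper": 0.41}
    - {"xyz": [-192, -148, -130], "yaw": -0.2, "gripper": 0.41}

```text
t: 8.65
ee_pos: [475.6, -15.3, 198.3]
orientation: [3.139, -0.002, 0.1]
force: [0.6, -0.2, 1.4]
width: 25.4
```

```bash
python3 - <<'E'
from lat import *
S,T=vision.get_image('scene'),vision.get_image('top')
cv2.imwrite('pics/s3.png',cv2.resize(S[125:325,145:345,::-1],None,fx=3,fy=3)); cv2.imwrite('pics/t3.png',cv2.resize(T[120:270,190:350,::-1],None,fx=4,fy=4))
dish(T,'top',(255,167)); dish(S,'scene',(274,221),13)
o=manip.observe(); print(o['ee_pos'],st(o['ee_pos']),o['width'],o['force'])
E
```

```text
dish top [254.8 167.4] 172.0 [77.6 54.6]
dish scene [273.8 221.5] 253.5 [76.2 54.4]
[475.64302408 -15.39879859 197.93855304] [-114.3   54. ] 25.42563824527927 [-0.27153154 -0.7842356  -0.11617573]
```

View pics/s3.png

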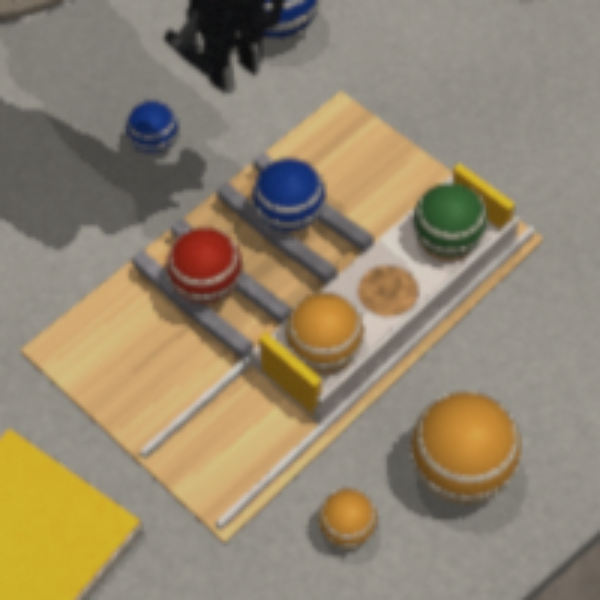

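View pics/t3.png

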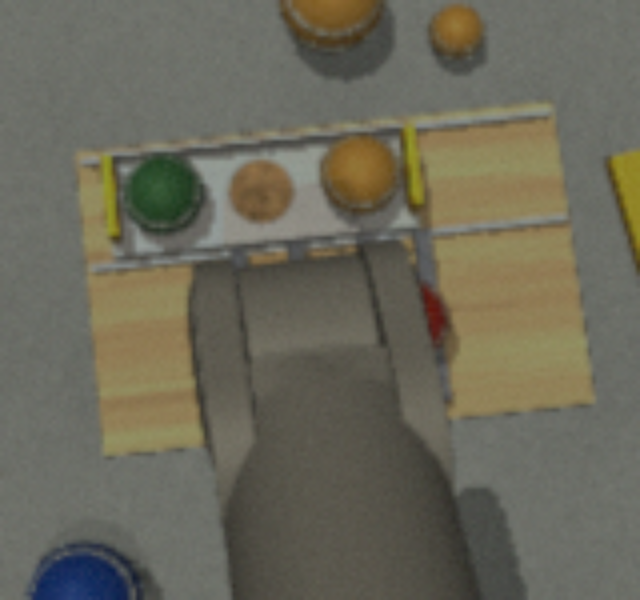

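Tray aligned and all globes seated. Before descending I'm checking where the spare blue balls are.

```bash
python3 - <<'E'
from lat import *
for u,v,z in((271,256,20),(210,270,45)): p=plane('top',(u,v),z);print(p.round(),st(p))
E
```

```text
[362. -49.  20.] [-230.6   32. ]
[318. 155.  45.] [-254.1  238.9]
```

Call:
servo_tool:
  commands:
    - {"xyz": [0, -1, 30], "yaw": 0, "gripper": 0.41}
    - {"xyz": [-2, -1, 65], "yaw": 0, "gripper": 0.41}
    - {"xyz": [-2, -1, 100], "yaw": 0, "gripper": 0.41}
    - {"xyz": [-2, -1, 120], "yaw": 0, "gripper": 0.41}
    - {"xyz": [-2, -1, 130], "yaw": 0, "gripper": 0.41}
    - {"xyz": [-2, -1, 130], "yaw": 0, "gripper": 0.41}

```text
t: 9.5
ee_pos: [473.9, -15.3, 67.6]
orientation: [3.139, -0.001, 0.099]
force: [-0.3, 0.1, 0.2]
width: 25.0
```

```bash
python3 - <<'E'
from lat import *
S=vision.get_image('scene')
cv2.imwrite('pics/s4.png',cv2.resize(S[135:265,195:335,::-1],None,fx=5,fy=4.5))
u,r=blob(S,*HS['blue'],NS['blue'],17); print(u,r,st(plane('scene',u,58)))
o=manip.observe(); print(o['ee_pos'],st(o['ee_pos']),o['width'],o['force'])
E
```

```text
(240.5, 188.8333282470703) 10.96722412109375 [-54.5  55.6]
[474.16280874 -15.19191679  68.16831251] [-115.8   54.4] 24.72785266071749 [ 0.32151802 -0.28518838 -1.06230433]
```

View pics/s4.png

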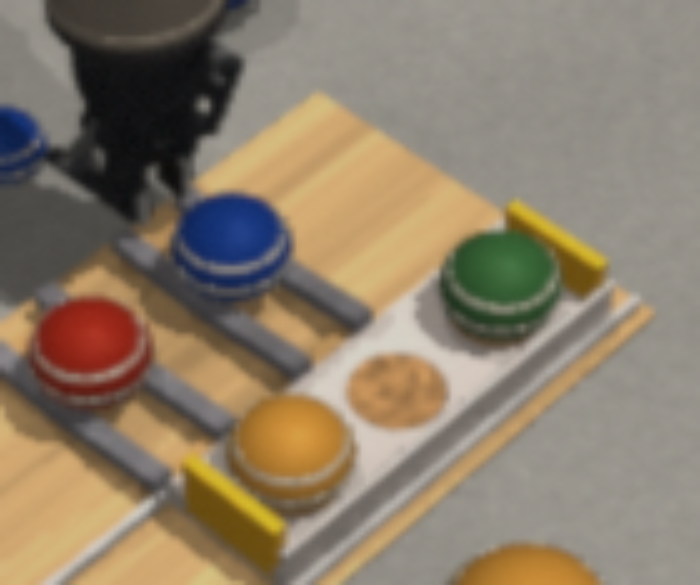

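Call:
servo_tool:
  commands:
    - {"xyz": [2, 0, 0], "yaw": 0, "gripper": 0.41}
    - {"xyz": [4, 0, 0], "yaw": 0, "gripper": 0.41}
    - {"xyz": [6, 0, 0], "yaw": 0, "gripper": 0.41}
    - {"xyz": [8, 0, 0], "yaw": 0, "gripper": 0.41}
    - {"xyz": [10, 0, 0], "yaw": 0, "gripper": 0.41}
    - {"xyz": [12, 0, 0], "yaw": 0, "gripper": 0.41}
    - {"xyz": [14, 0, 0], "yaw": 0, "gripper": 0.41}
    - {"xyz": [16, 0, 0], "yaw": 0, "gripper": 0.41}
    - {"xyz": [17.5, 0, 0], "yaw": 0, "gripper": 0.41}
    - {"xyz": [19, 0, 0], "yaw": 0, "gripper": 0.41}
    - {"xyz": [20.5, 0, 0], "yaw": 0, "gripper": 0.41}
    - {"xyz": [22, 0, 0], "yaw": 0, "gripper": 0.41}
    - {"xyz": [23.5, 0, 0], "yaw": 0, "gripper": 0.41}
    - {"xyz": [25, 0, 0], "yaw": 0, "gripper": 0.41}
    - {"xyz": [26.5, 0, 0], "yaw": 0, "gripper": 0.41}
    - {"xyz": [28, 0, 0], "yaw": 0, "gripper": 0.41}
    - {"xyz": [30, 0, 0], "yaw": 0, "gripper": 0.41}

```text
t: 11.68
ee_pos: [504.1, -12.2, 68.2]
orientation: [3.139, -0.002, 0.099]
force: [-1.1, -0.3, 1.4]
width: 25.1
```

```bash
cat > look.py <<'E'
from lat import *
import sys
S=vision.get_image('scene')
cv2.imwrite(f'pics/{sys.argv[1]}.png',cv2.resize(S[135:265,195:335,::-1],None,fx=5,fy=4.5))
u,r=blob(S,*HS['blue'],(int(sys.argv[2]),int(sys.argv[3])),17); print(u,r,st(plane('scene',u,60)))
o=manip.observe(); print(o['t'],o['ee_pos'],st(o['ee_pos']),o['width'],o['force'])
E
python3 look.py s5 244 191
```

```text
(243.3333282470703, 191.0) 11.08061695098877 [-42.3  54.7]
11.725 [504.44393178 -12.16699085  68.2628741 ] [-85.3  54.4] 25.29784564471684 [0.35476297 0.35462106 0.06256063]
```

View pics/s5.png

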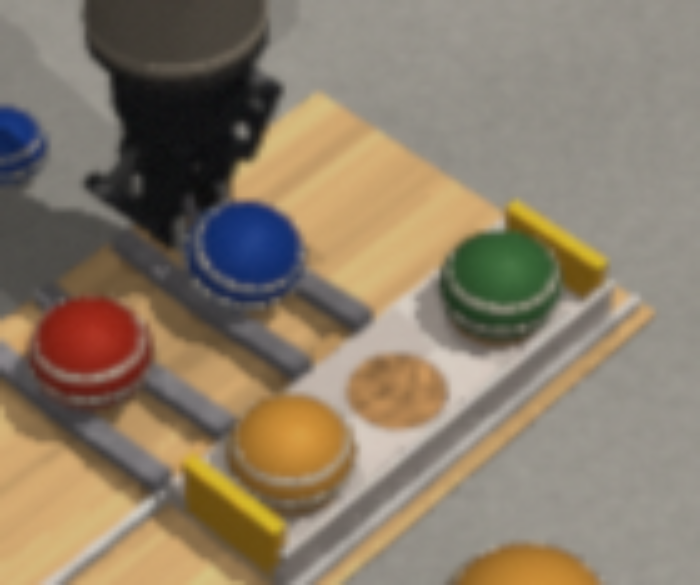

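The ball has rolled about 12 mm with under 2 N on the tool. Continuing up the rise.

Call:
servo_tool:
  commands:
    - {"xyz": [2, 0, 0], "yaw": 0, "gripper": 0.41}
    - {"xyz": [5, 0, 0], "yaw": 0, "gripper": 0.41}
    - {"xyz": [8, 0, 0], "yaw": 0, "gripper": 0.41}
    - {"xyz": [11, 0, 0], "yaw": 0, "gripper": 0.41}
    - {"xyz": [14, 0, 0], "yaw": 0, "gripper": 0.41}
    - {"xyz": [17, 0, 0], "yaw": 0, "gripper": 0.41}
    - {"xyz": [20, 0, 0], "yaw": 0, "gripper": 0.41}
    - {"xyz": [23, 0, 0], "yaw": 0, "gripper": 0.41}
    - {"xyz": [26, 0, 0], "yaw": 0, "gripper": 0.41}
    - {"xyz": [29, 0, 0], "yaw": 0, "gripper": 0.41}
    - {"xyz": [32, 0, 0], "yaw": 0, "gripper": 0.41}
    - {"xyz": [35, 0, 0], "yaw": 0, "gripper": 0.41}
    - {"xyz": [38, 0, 0], "yaw": 0, "gripper": 0.41}
    - {"xyz": [41, 0, 0], "yaw": 0, "gripper": 0.41}
    - {"xyz": [44, 0, 0], "yaw": 0, "gripper": 0.41}
    - {"xyz": [46, 0, 0], "yaw": 0, "gripper": 0.41}
    - {"xyz": [48, 0, 0], "yaw": 0, "gripper": 0.41}
    - {"xyz": [50, 0, 0], "yaw": 0, "gripper": 0.41}

```text
t: 13.98
ee_pos: [554.3, -7.2, 68.3]
orientation: [3.139, -0.002, 0.099]
force: [-1.0, 0.1, 0.2]
width: 25.2
```

```bash
python3 look.py s6 256 201
```

```text
(255.96609497070312, 199.8079071044922) 12.34536075592041 [ 4.5 57.5]
14.025 [554.59711982  -7.11390085  68.40522447] [-34.9  54.4] 24.993827525079023 [-0.20704014 -0.02156469 -0.69144507]
```

View pics/s6.png

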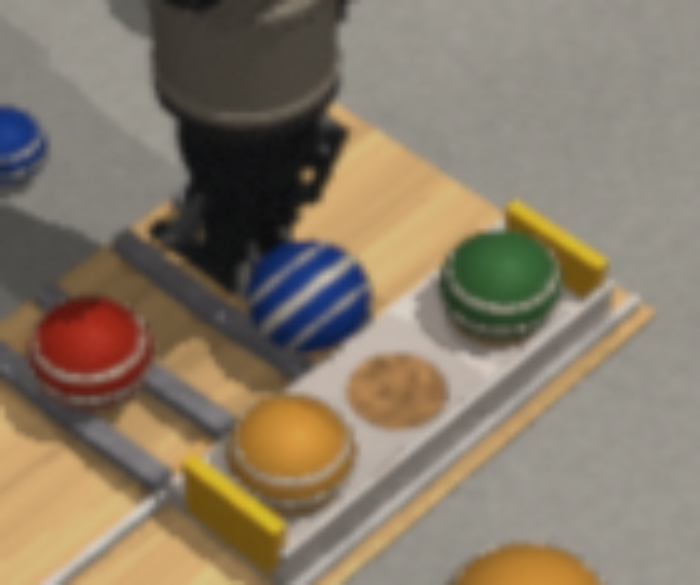

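Blue is rolling well and nearing the runway end. Continuing at 2 mm per row.

Call:
servo_tool:
  commands:
    - {"xyz": [2, 0, 0], "yaw": 0, "gripper": 0.41}
    - {"xyz": [4, 0, 0], "yaw": 0, "gripper": 0.41}
    - {"xyz": [6, 0, 0], "yaw": 0, "gripper": 0.41}
    - {"xyz": [8, 0, 0], "yaw": 0, "gripper": 0.41}
    - {"xyz": [10, 0, 0], "yaw": 0, "gripper": 0.41}
    - {"xyz": [12, 0, 0], "yaw": 0, "gripper": 0.41}
    - {"xyz": [14, 0, 0], "yaw": 0, "gripper": 0.41}
    - {"xyz": [16, 0, 0], "yaw": 0, "gripper": 0.41}
    - {"xyz": [18, 0, 0], "yaw": 0, "gripper": 0.41}
    - {"xyz": [20, 0, 0], "yaw": 0, "gripper": 0.41}
    - {"xyz": [22, 0, 0], "yaw": 0, "gripper": 0.41}
    - {"xyz": [24, 0, 0], "yaw": 0, "gripper": 0.41}
    - {"xyz": [26, 0, 0], "yaw": 0, "gripper": 0.41}

```text
t: 15.65
ee_pos: [580.6, -4.5, 68.4]
orientation: [3.139, -0.002, 0.099]
force: [0.3, -0.1, -0.1]
width: 25.8
```

```bash
python3 look.py s7 262 205
```

```text
(264.8244323730469, 205.6374053955078) 11.6705904006958 [35.9 60.3]
15.7 [580.83505596  -4.47569264  68.48589266] [-8.6 54.4] 25.25914609379099 [ 0.64562805  0.07187886 -0.12931946]
```

View pics/s7.png

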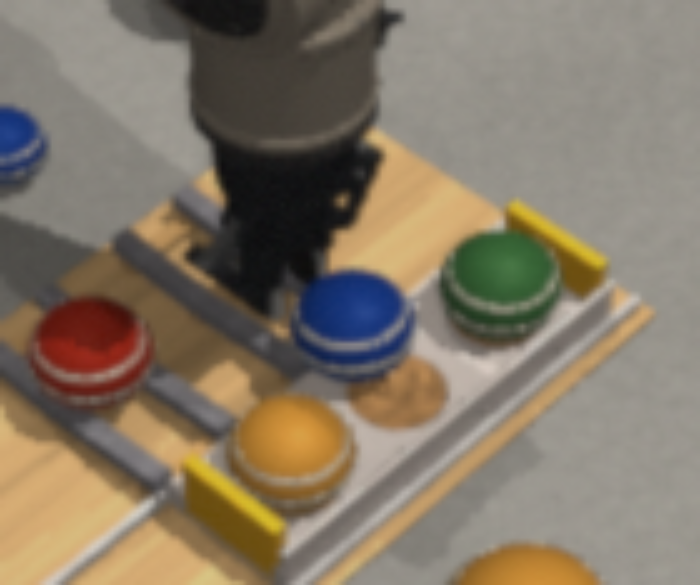

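Call:
servo_tool:
  commands:
    - {"xyz": [2, 0, 0], "yaw": 0, "gripper": 0.41}
    - {"xyz": [4, 0, 0], "yaw": 0, "gripper": 0.41}
    - {"xyz": [6, 0, 0], "yaw": 0, "gripper": 0.41}
    - {"xyz": [8, 0, 0], "yaw": 0, "gripper": 0.41}
    - {"xyz": [10, 0, 0], "yaw": 0, "gripper": 0.41}
    - {"xyz": [12, 0, 0], "yaw": 0, "gripper": 0.41}
    - {"xyz": [12, 0, 0], "yaw": 0, "gripper": 0.41}

```text
t: 16.58
ee_pos: [592.9, -3.3, 68.5]
orientation: [3.139, -0.002, 0.099]
force: [-0.3, -0.8, 0.3]
width: 25.4
```

```bash
python3 look.py s8 268 214
```

```text
(267.1363525390625, 208.0454559326172) 11.521738052368164 [46.  58.8]
16.625 [592.79907475  -3.33159743  68.47769213] [ 3.5 54.3] 25.237427530842336 [-0.64297133 -0.34994786 -0.65798149]
```

View pics/s8.png

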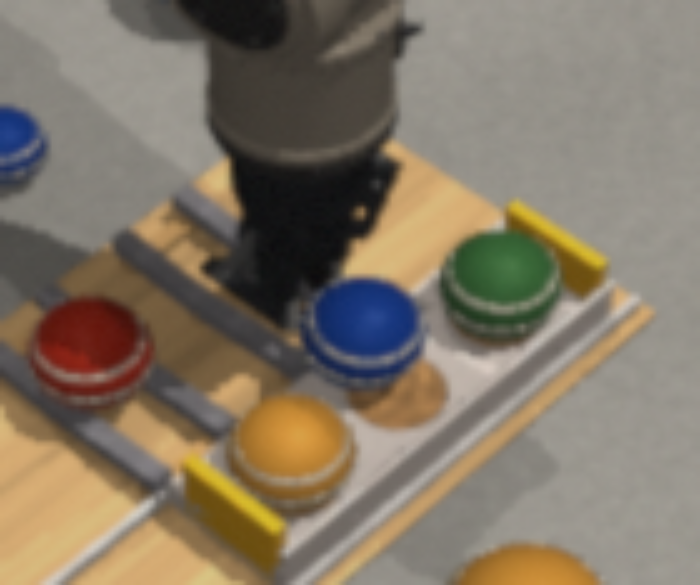

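Call:
servo_tool:
  commands:
    - {"xyz": [1.5, 0, 0], "yaw": 0, "gripper": 0.41}
    - {"xyz": [3, 0, 0], "yaw": 0, "gripper": 0.41}
    - {"xyz": [4.5, 0, 0], "yaw": 0, "gripper": 0.41}
    - {"xyz": [6, 0, 0], "yaw": 0, "gripper": 0.41}
    - {"xyz": [6, 0, 0], "yaw": 0, "gripper": 0.41}
    - {"xyz": [6, 0, 0], "yaw": 0, "gripper": 0.41}

```text
t: 17.38
ee_pos: [598.7, -2.7, 68.5]
orientation: [3.139, -0.002, 0.099]
force: [-0.6, 0.8, 0.2]
width: 25.3
```

```bash
python3 look.py s9 272 216
```

```text
(274.08905029296875, 215.74658203125) 11.913745880126953 [76.9 53.4]
17.425 [598.7317008  -2.7113613  68.4897981] [ 9.4 54.3] 25.157146529251776 [ 0.41989784 -0.25608979 -0.38808735]
```

View pics/s9.png

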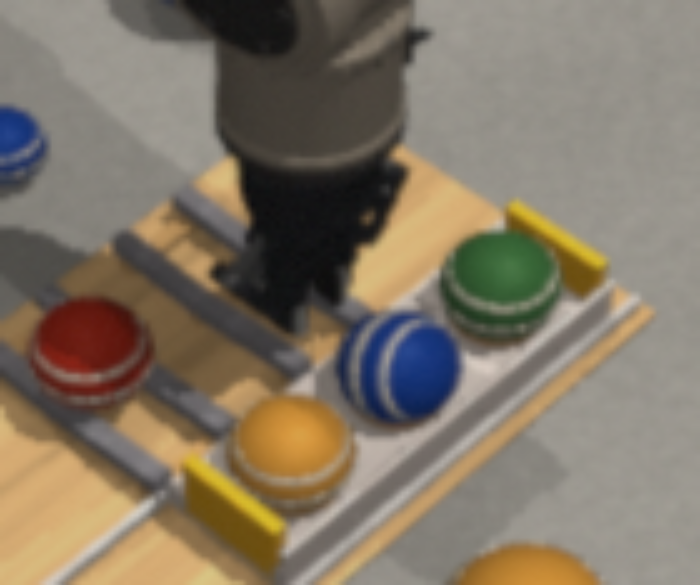

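Blue rolled into the pocket (crop (400,367)). Backing away and rising.

Call:
servo_tool:
  commands:
    - {"xyz": [-5, 0, 0], "yaw": 0, "gripper": 0.41}
    - {"xyz": [-15, 0, 0], "yaw": 0, "gripper": 0.41}
    - {"xyz": [-30, 0, -10], "yaw": 0, "gripper": 0.41}
    - {"xyz": [-45, 0, -40], "yaw": 0, "gripper": 0.41}
    - {"xyz": [-60, 0, -80], "yaw": 0, "gripper": 0.41}
    - {"xyz": [-75, 0, -120], "yaw": 0, "gripper": 0.41}
    - {"xyz": [-90, 30, -160], "yaw": 0, "gripper": 0.41}
    - {"xyz": [-100, 80, -180], "yaw": 0, "gripper": 0.41}
    - {"xyz": [-100, 130, -180], "yaw": 0, "gripper": 0.41}
    - {"xyz": [-100, 180, -180], "yaw": 0, "gripper": 0.41}
    - {"xyz": [-100, 230, -180], "yaw": 0, "gripper": 0.41}
    - {"xyz": [-100, 250, -180], "yaw": 0, "gripper": 0.41}
    - {"xyz": [-100, 250, -180], "yaw": 0, "gripper": 0.41}
    - {"xyz": [-100, 250, -180], "yaw": 0, "gripper": 0.41}
    - {"xyz": [-100, 250, -180], "yaw": 0, "gripper": 0.41}
    - {"xyz": [-100, 250, -180], "yaw": 0, "gripper": 0.41}

```text
t: 19.42
ee_pos: [523.6, -260.1, 249.1]
orientation: [3.139, -0.002, 0.1]
force: [0.5, -0.3, -0.8]
width: 25.1
```

```bash
cat > fin.py <<'E'
from lat import *
S,T=vision.get_image('scene'),vision.get_image('top')
cv2.imwrite('pics/sf.png',cv2.resize(S[125:325,145:345,::-1],None,fx=3,fy=3)); cv2.imwrite('pics/tf.png',cv2.resize(T[120:250,190:350,::-1],None,fx=4,fy=4))
B=balls(S,T,{'blue':(274,216),'red':(213,212),'green':(295,197),'ochre':(253,234)},{'blue':(255,164),'red':(292,200),'green':(231,168),'ochre':(280,163)})
for k in B: print(k,st(B[k]))
print('line centre',st((B['green']+B['ochre'])/2))
E
python3 fin.py
```

```text
blue [274.1 215.7] 11.9 [254.8 165.4] 9.6 -> [666.4   4.1  59.9] gap 2.1
red [212.8 213. ] 12.2 [291.5 199.1] 9.6 -> [ 551.  -117.9   60.1] gap 1.6
green [294.5 197.5] 11.1 [229.9 168. ] 9.0 -> [657.8  88.5  59.3] gap 2.2
ochre [252.2 235.4] 12.8 [281.4 162.7] 9.6 -> [675.7 -84.4  63.3] gap 1.9
blue [77.5 54.4]
red [-49.6 -55.5]
green [ 77.3 139.2]
ochre [ 77.8 -34.6]
line centre [77.6 52.3]
```

View pics/sf.png

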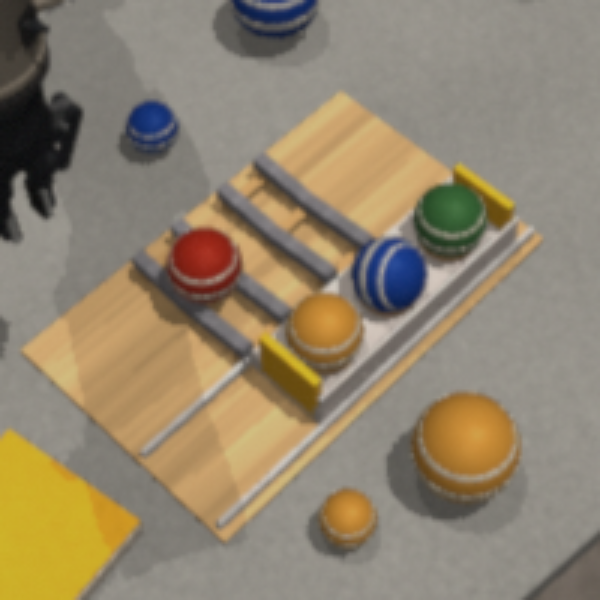

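View pics/tf.png

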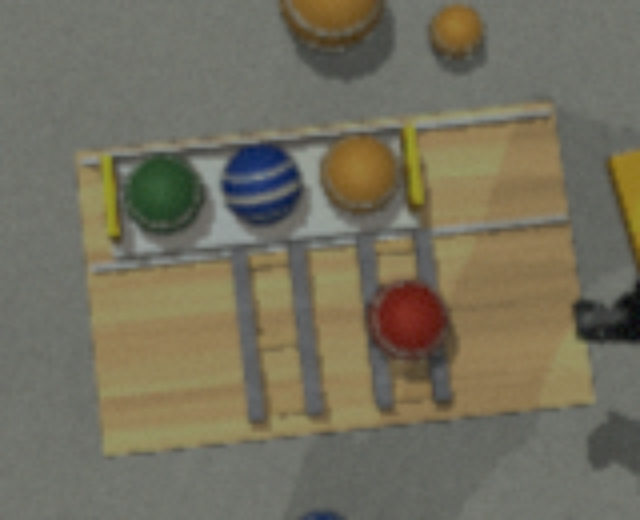

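Blue is seated (77.5, 54.4, against the dish at 77, 54.5). The ochre reading is about 5 mm off in y, while its crop looks centred. The nearby tab may be in the mask, so I'll check it with a tighter one.

```bash
python3 - <<'E'
from lat import *
T=vision.get_image('top');S=vision.get_image('scene')
T0=cv2.imread('pics/top0.png')[:,:,::-1].copy();S0=cv2.imread('pics/scene0.png')[:,:,::-1].copy()
for n,a,na,b,nb,rr in(('top',T0,(300,160),T,(280,163),10),('scene',S0,(235,250),S,(253,234),14)):
  for im,nr in((a,na),(b,nb)):
    hsv=cv2.cvtColor(im,cv2.COLOR_RGB2HSV); m=cv2.inRange(hsv,np.array([12,140,60]),np.array([20,255,255])); k=np.zeros_like(m);cv2.circle(k,nr,rr,255,-1);m&=k
    m=cv2.morphologyEx(m,cv2.MORPH_OPEN,np.ones((5,5)))
    c=max(cv2.findContours(m,0,2)[0],key=cv2.contourArea); M=cv2.moments(c); u=(M['m10']/M['m00'],M['m01']/M['m00'])
    print(n,np.round(u,1),cv2.contourArea(c),st(plane(n,u,57)))
E
```

```text
top [300.7 160.2] 161.0 [  80.3 -102.4]
top [280. 162.] 168.5 [ 81.5 -31.7]
scene [233.9 248.3] 285.5 [ 68.6 -92.5]
scene [252.5 231.6] 265.5 [ 68.1 -22.1]
```

With the tighter mask, ochre shifted 70.5 mm against the tray's 69.5 mm, so it is still in its pocket. Handing in.

```bash
python3 -c "
from rig import manip
print(manip.hand_in(), manip.observe()['t'])"
```

```text
the job is handed in; nothing more can be done
the job is handed in; nothing more can be done
```

The blue globe is in the tray's middle pocket, and the job was handed in at about 20 s. No verdict was reported.

**What I did:**
- I pushed the tray about 69.5 mm to the left by its right tab, until the middle pocket was within about 1 mm of the blue globe's runway line.
- I then rolled the blue globe up its runway at 12 to 24 mm/s with the fingers partly open. Readings between the push moves showed no more than about 2 N on the tool. The globe rolled over the end and settled in the pocket, and I drew the arm well clear.

**Last checks:**
- **Blue globe:** its centre measured (77.5, 54.4) mm in my stand frame, against about (77, 54.5) mm for the pocket, so it is seated.
- **Green globe:** its final reading matched its pocket.
- **Red globe:** its final reading was within about 2 mm of its start.
- **Ochre globe:** one reading disagreed, about 5 mm off sideways. A tighter colour mask showed it had shifted 70.5 mm, against 69.5 mm for the tray, so I put the first reading down to the nearby yellow tab getting into the mask.
- **Brush, jar and book:** I kept the arm away from them but did not measure them again at the end.
- **Stand:** its origin lies about 8 mm beyond the centre of its base. I worked from directly measured features, so this did not affect the moves.

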